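Sort the sewing notions into the sample bins

ROBOT

A 6-joint arm with a two-finger parallel gripper is mounted at the origin on a cart in front of the work surface, level with it; the furniture and walls round the work are solid. World frame = base frame: x ahead of the robot, y to its left, z up, the work surface at z = 0. Lengths are in m, angles in degrees, forces in N, time in s.
With the tool pointing down it reaches from about 0.25 to 0.725 m from the base axis. Payload 9.7 kg.
Tool frame: the origin (TCP) lies midway between the tips of the shut fingers; the grasp point (between the pads) lies 19 mm behind it; z points along the fingers, y is the line along which they close (so a half turn about z gives the same grasp; the last joint's range is limited). The gripper opens to 85 mm and grips with 20 to 120 N. Pads are 22 mm wide; open, the fingers measure 114 mm over their backs; the gripper's body (76 mm by 85 mm) begins 54 mm behind the grasp point. The pads swing forward as they close: fully open they stand 13 mm farther back than shut.
Start: joints at [-66.692, 4.979, 10.078, 95.1, 0, 90], TCP at [0.218, -0.505, 0.231] pointing down, gripper open.
Joint ranges: [-179.16, 179.16], [-48.56, 103.87], [-65.8, 70.77], [-126.05, 130.52], [-82.76, 87.17], [-180, 180]. Speed limits (degrees/s): [127.2, 127.2, 147.25, 180, 180, 180].

INTERFACE

Orientations are given as [roll, pitch, yaw] about the fixed x, y, z axes, in that order (R = Rz(yaw) Ry(pitch) Rx(roll)).
In Python, from workcell import * gives the robot as it stands.
- The arm moves only by the tool servo_tool, never from a script. Its argument "moves" is a list of rows, each a list of 4 numbers: the shift along the world's x, y, z in normalised numbers (1 is 100 cm), then the turn about the world's z in shares of 4 rad (1.0 is 4 rad). A call has 1 to 20 rows; each row is the pose to reach, as a shift and turn from the pose commanded when the call began; what a row does not reach only later rows make up. A row lasts 1/12 s, in which the tool goes at most 41.7 mm and 7.16 degrees, less where a joint would pass 70% of its speed; a pose out of reach is approached as far as the arm can. A shift or turn number past 1, either way, is cut back to 1. A call with a gripper value outside its range is refused whole. "claw" is the closure, from 0 (fully open) to 1 (shut), set as the call begins (left out, the last holds). The fingers move at their own pace and stop on an object; "force" is the grip in N (left out, the last holds). Time passes only in rows, so rows that repeat a pose let the fingers close. It gives the time, the measured TCP pose, the force, the opening and the grip force at its end, in the units of the state.
- get_obs(): the state, without advancing time (a new reading comes with each control period).
- camera(name): name is "side" or "top"; returns the picture (480x640x3 uint8, red, green, blue); there is no depth.
- get_calibration(name): a dict with "fx", "fy", "cx", "cy" (pixels), "k1" (the pictures are not rectified: a ray, as slopes to the right and down, at radius r is drawn at 1 + k1 r^2 times it, then the intrinsics apply), "rvec" (rotation vector, rad) and "tvec" (3), from world to camera coordinates, as OpenCV has them. Camera axes: x right, y down, z forward; pixel columns grow to the right and rows downward; lengths in m; the calibration is good to about 2 mm. A picture is of the moment at which its call begins. get_calibration takes no time and is no camera call.
- job_done(): hands the job in; it is judged then, once.
The state is a dict: "time": time; "q": joint angles; "qd": joint speeds; "joint_efforts": joint torques, N m; "ee_pos": TCP position; "tcp_rot": TCP orientation; "wrist_force": force on the tool from outside, world axes, zero at the start; "torque": the same for the moment, N m; "opening": finger opening in m; "grasp_force": force on a finger pad.
Only numpy, scipy, OpenCV 4.12 (cv2) and the standard library are available. Lean on these libraries where they do the work, as an engineer would, in place of code of your own. Each camera call takes 0.05 s, during which the arm holds its last target. There are 200 camera calls.

TASK

Sort the five loose notions on the dark mat on the right-hand table (two thread spools, two bobbins and the needle pack) into the three grey bins on the left-hand table: each goes into the open bay of the bin whose back pocket shows a fixed sample of its kind, whatever its thread colour. Stand both spools upright on the floor of their bay, and lay the bobbins and the needle pack flat in theirs. Leave the tape measure and the thread snips where they are.

Things in the scene. Friction and masses are not known exactly. Their poses are not given: they have to be found in the camera images.
- bin_spools: Spool bin: fixed shallow grey bin, 149 (x) by 102 mm (y), rim 12 mm high, walls and floor 3 mm thick. Open square bay, 96 mm inside; origin at the bay's middle, at table height. Beyond a 12 mm high divider at +x (48 to 51 mm) is a 44 mm pocket with a fixed sample 75 mm from the origin: an upright spool with black thread, 55 mm tall. Bins differ only in the sample
- bin_bobbins: Bobbin bin: fixed shallow grey bin, 149 (x) by 102 mm (y), rim 12 mm high, walls and floor 3 mm thick. Open square bay, 96 mm inside; origin at the bay's middle, at table height. Beyond a 12 mm high divider at +x (48 to 51 mm) is a 44 mm pocket with a fixed sample 75 mm from the origin: a steel bobbin with red thread, 21 mm diameter, 10 mm high.
- bin_needles: Needle bin: fixed shallow grey bin, 149 (x) by 102 mm (y), rim 12 mm high, walls and floor 3 mm thick. Open square bay, 96 mm inside; origin at the bay's middle, at table height. Beyond a 12 mm high divider at +x (48 to 51 mm) is a 44 mm pocket with a fixed sample 75 mm from the origin: a flat white needle pack, 26 by 60 by 9 mm.
- spool_yellow: Thread spool with yellow thread, 55 mm tall, standing upright, 35 mm flange diameter, solid, gripped as a 35 mm cylinder; origin at the centre of its lower flange, z up the axis. Grasp it from above. It starts on a dark rubber mat 2 mm thick
- spool_red: Thread spool with red thread, 49 mm tall, standing upright, 35 mm flange diameter, solid, gripped as a 35 mm cylinder; origin at the centre of its lower flange, z up the axis. Grasp it from above. It starts on a dark rubber mat 2 mm thick
- bobbin_black: Small steel bobbin with black thread, 21 mm diameter, 10 mm high, lying flat; origin at the centre of its underside, z up. Pinch it across the flanges. It starts on a dark rubber mat 2 mm thick
- bobbin_cream: Small steel bobbin with cream thread, 21 mm diameter, 10 mm high, lying flat; origin at the centre of its underside, z up. Pinch it across the flanges. It starts on a dark rubber mat 2 mm thick
- needle_pack: Flat white and blue needle pack, 26 mm (its x) by 60 mm (its y) by 9 mm high, lying flat; origin at the centre of its underside. Pinch its long sides (close along its x). It starts on the 2 mm rubber mat
- tape_measure: Round yellow tape measure lying flat, 56 mm across, 17 mm high; origin at the centre of its underside. A bystander with no bin: leave it
- thread_snips: Black thread snips with a red end, lying flat, 20 by 113 (its y) by 6 mm; origin at the middle of the underside. A bystander with no bin: leave it

How it is judged (in metres and radians):
At the end, for the whole second after the job is handed in: Both spools stand upright (0.15 rad) on the floor of the spool bin's bay, centres within 36 mm of its middle in x and y; both bobbins lie flat in the bobbin bin's bay (within 42 mm), the needle pack flat in the needle bin's bay (within 40 mm), in either face-up way; all at rest (x of spool_yellow in the frame of bin_spools between -0.036 and 0.036 m and y of spool_yellow in the frame of bin_spools between -0.036 and 0.036 m and z of each of spool_yellow, spool_red in the frame of bin_spools below 0.008 m and linear speed of each of spool_yellow, spool_red, bobbin_black, bobbin_cream, needle_pack below 0.02 m/s and angular speed of each of spool_yellow, spool_red, bobbin_black, bobbin_cream, needle_pack below 0.3 rad/s and angle between each of spool_yellow, spool_red's own z axis and vertical below 0.15 rad and x of spool_red in the frame of bin_spools between -0.036 and 0.036 m and y of spool_red in the frame of bin_spools between -0.036 and 0.036 m and x of bobbin_black in the frame of bin_bobbins between -0.042 and 0.042 m and y of bobbin_black in the frame of bin_bobbins between -0.042 and 0.042 m and z of each of bobbin_black, bobbin_cream in the frame of bin_bobbins below 0.03 m and (angle between bobbin_black's own z axis and vertical below 0.15 rad or angle between bobbin_black's own z axis and vertical above 2.99 rad) and x of bobbin_cream in the frame of bin_bobbins between -0.042 and 0.042 m and y of bobbin_cream in the frame of bin_bobbins between -0.042 and 0.042 m and (angle between bobbin_cream's own z axis and vertical below 0.15 rad or angle between bobbin_cream's own z axis and vertical above 2.99 rad) and x of needle_pack in the frame of bin_needles between -0.04 and 0.04 m and y of needle_pack in the frame of bin_needles between -0.04 and 0.04 m and z of needle_pack in the frame of bin_needles below 0.016 m and (angle between needle_pack's own z axis and vertical below 0.15 rad or angle between needle_pack's own z axis and vertical above 2.99 rad)); the robot touches nothing.
It fails at once if the tape measure or the thread snips moved by more than 20 mm (distance of any of tape_measure, thread_snips from where it was at the start of the episode above 0.02 m).
It also fails if it takes over 144 s, if anything falls off the work surface, if the arm or the gripper's body presses on something with over 40 N, if the wrist force passes 120 N, or if a joint passes its speed limit or range.

## Working session

There is one attempt and no reset: what is moved stays moved. The work goes in short steps, Python scripts to look and compute and a tool call to move; the robot and the scene stay as the last step left them, time stands still between calls to the robot, and variables do not carry over. Pictures are saved under pics/ and viewed, at most 14 in all, crops included, and the job is handed in when it is done.

Besides the shell and the picture viewer there is one more tool, called after ">>>" in YAML: its name, and indented under it one key for each argument. servo_tool: Moves the arm, as the interface text tells. Its arguments: {"type":"object","properties":{"moves":{"type":"array","items":{"type":"array","items":{"type":"number"}}},"claw":{"type":"number"},"force":{"type":"number"}},"required":["moves"]}

```bash
mkdir -p pics
cat > h.py <<'E'
import numpy as np, cv2
from workcell import *
def snap(n,f):
    im=camera(n); cv2.imwrite('pics/'+f,im[:,:,::-1]); return im
def ray(n,u,v):
    c=get_calibration(n); x=(u-c['cx'])/c['fx']; y=(v-c['cy'])/c['fy']
    rd=np.hypot(x,y); r=rd
    for _ in range(30): r=rd/(1+c['k1']*r*r)
    s=r/rd if rd>0 else 1
    R=cv2.Rodrigues(np.array(c['rvec'],float))[0]; t=np.array(c['tvec'],float).ravel()
    return -R.T@t, R.T@np.array([x*s,y*s,1])
def pt(n,u,v,z):
    o,d=ray(n,u,v); return (o+d*(z-o[2])/d[2])
E
python3 - <<'E'
from h import *
snap('top','t0.png');snap('side','s0.png')
for n in('top','side'):
    print(ray(n,320,240)); 
o=get_obs();print(o['ee_pos'],o['tcp_rot'],o['opening'],o['time'])
E
```

```text
(array([ 0.34307296, -0.01866787,  1.67198269]), array([ 0.09560555,  0.00678394, -0.99541933]))
(array([ 0.49599315, -1.28382271,  0.72813016]), array([ 0.01251881,  0.87328387, -0.4870527 ]))
[ 0.21752792 -0.50493541  0.23066425] [-1.79932871e+02  1.08688996e-03  2.33068698e+01] 0.08520061572162661 0.1
```

View pics/t0.png

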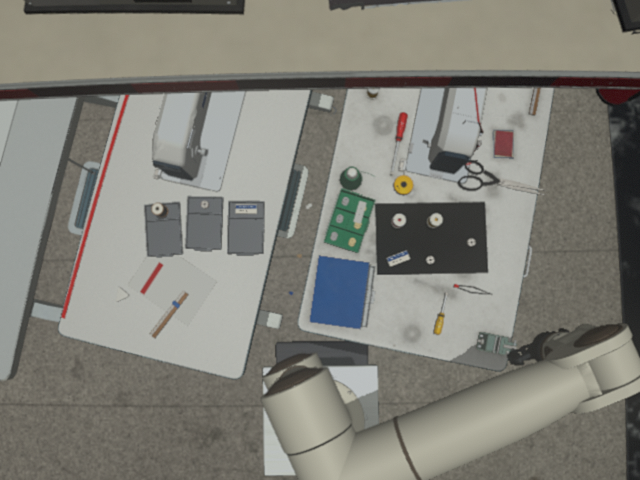

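View pics/s0.png

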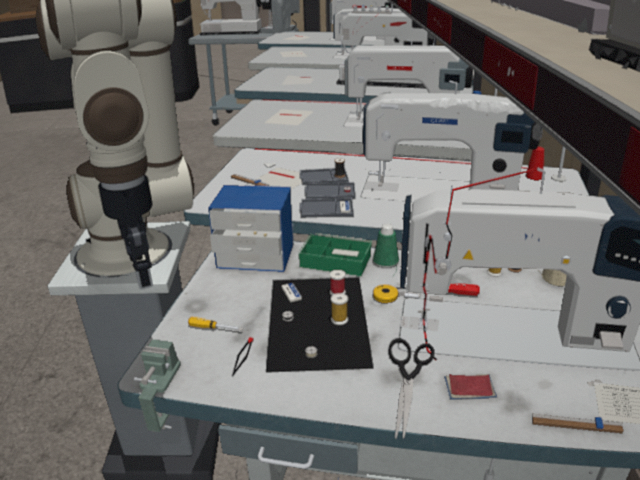

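The top view shows the mat at about (376–487, 203–275), with spools at (399,219) and (436,219), bobbins at (430,260) and (471,242), and the pack at (398,258). The bins are spools (163,229), bobbins (205,223) and needles (245,228). The side view puts the red spool at (338,283), the yellow one at (339,310) and a tall blue cabinet on the way.

Run:
```python
from h import *
t=cv2.imread('pics/t0.png');s=cv2.imread('pics/s0.png')
a=cv2.resize(t[190:285,370:500],None,fx=5,fy=5,interpolation=cv2.INTER_CUBIC)
cv2.imwrite('pics/c1.png',a)
b=cv2.resize(t[190:265,135:275],None,fx=5,fy=5,interpolation=cv2.INTER_CUBIC)
cv2.imwrite('pics/c2.png',b)
# bright blobs on mat
g=t.max(axis=2); m=np.zeros_like(g); m[206:272,380:484]=(g[206:272,380:484]>75)*255
n,l,st,ce=cv2.connectedComponentsWithStats(m)
for i in range(1,n):
    if st[i,4]<15: continue
    u,v=ce[i]; c=cv2.findContours((l==i).astype(np.uint8),0,1)[0][0]
    print('top',np.round(ce[i],1),st[i],[np.round(pt('top',u,v,z)[:2],4) for z in(.012,.053)],cv2.minAreaRect(c))
g=s.max(axis=2); m=np.zeros_like(g); m[265:366,272:368]=(g[265:366,272:368]>75)*255
n,l,st,ce=cv2.connectedComponentsWithStats(m)
for i in range(1,n):
    if st[i,4]<15: continue
    u,v=ce[i]; print('side',np.round(ce[i],1),st[i],np.round(pt('side',u,v,.009)[:2],4))
# bins: dark grey-blue
for z,(u0,u1) in zip('SBN',((140,184),(184,224),(225,268))):
    sub=t[192:262,u0:u1].max(axis=2)
    m=((sub<140)*255).astype(np.uint8); m=cv2.morphologyEx(m,cv2.MORPH_CLOSE,np.ones((9,9)))
    c=max(cv2.findContours(m,0,1)[0],key=cv2.contourArea); r=cv2.minAreaRect(c)
    bx=cv2.boxPoints(r)+[u0,192]; print(z,r,bx.round(1).tolist()); P=np.array([pt('top',*p,.012)[:2] for p in bx]); print(P.round(4).tolist(), P.mean(0).round(4))
# blue cabinet in side : top corners
for uv in((313,256),(369,262),(363,328),(311,322)): print('cab',[pt('top',*uv,z)[:2].round(3) for z in(0,.1,.15)])
print('cab side', [pt('side',u,v,0).round(3) for u,v in((217,268),(285,271))])
```

```text
top [398.5 220.1] [391 213  16  15 185] [array([ 0.5544, -0.2279]), array([ 0.5492, -0.2227])] ((398.25006103515625, 220.25003051757812), (13.435027122497559, 15.55634880065918), 45.0)
top [434.7 219.8] [427 212  17  16 193] [array([ 0.5535, -0.3299]), array([ 0.5483, -0.3222])] ((434.50006103515625, 220.00003051757812), (13.435027122497559, 16.26345443725586), 45.0)
top [471.  241.9] [467 238   9   9  67] [array([ 0.4895, -0.4303]), array([ 0.4859, -0.4201])] ((471.0, 242.0), (8.0, 8.0), 90.0)
top [397.9 258.1] [386 250  25  17 250] [array([ 0.448 , -0.2232]), array([ 0.4454, -0.2182])] ((397.92010498046875, 257.9922790527344), (10.984758377075195, 23.261842727661133), 68.96248626708984)
top [429.9 259.5] [426 255   9  10  71] [array([ 0.4423, -0.3126]), array([ 0.4398, -0.3053])] ((430.0, 259.5), (9.0, 8.0), 90.0)
side [328.9 283.6] [ 272  265   96   67 2297] [ 0.529  -0.1982]
side [291.2 292.1] [281 283  21  19 250] [ 0.4443 -0.227 ]
side [287.4 315.3] [282 311  12  11  89] [ 0.4377 -0.3128]
side [310.9 351.4] [305 346  12  12 119] [ 0.485  -0.4314]
S ((21.5, 39.5), (59.0, 43.0), 
[... 221 characters left out ...]
192.0], [223.0, 251.0], [184.0, 251.0]]
[[0.646, 0.3754], [0.6435, 0.264], [0.4765, 0.264], [0.4784, 0.3742]] [0.5611 0.3194]
N ((21.0, 36.0), (54.0, 42.0), 90.0) [[225.0, 201.0], [267.0, 201.0], [267.0, 255.0], [225.0, 255.0]]
[[0.6177, 0.2583], [0.6152, 0.1396], [0.4632, 0.1408], [0.4653, 0.2584]] [0.5403 0.1993]
cab [array([0.459, 0.013]), array([0.452, 0.011]), array([0.449, 0.01 ])]
cab [array([ 0.439, -0.143]), array([ 0.434, -0.136]), array([ 0.431, -0.132])]
cab [array([ 0.256, -0.122]), array([ 0.262, -0.116]), array([ 0.264, -0.113])]
cab [array([0.276, 0.022]), array([0.28 , 0.019]), array([0.282, 0.018])]
cab side [array([ 0.261, -0.1  ,  0.   ]), array([ 0.427, -0.124,  0.   ])]
```

View pics/c1.png

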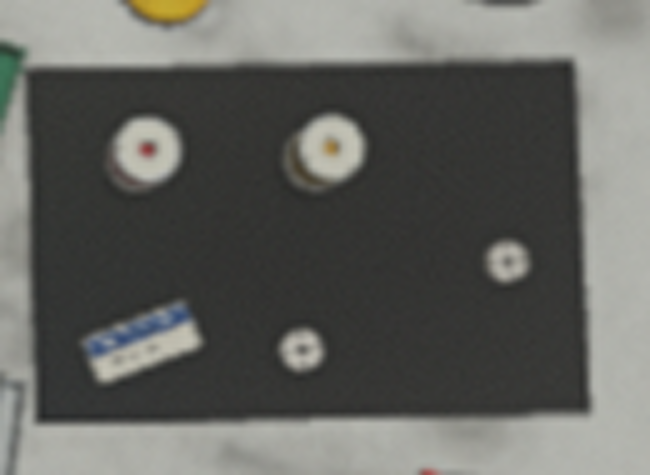

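View pics/c2.png

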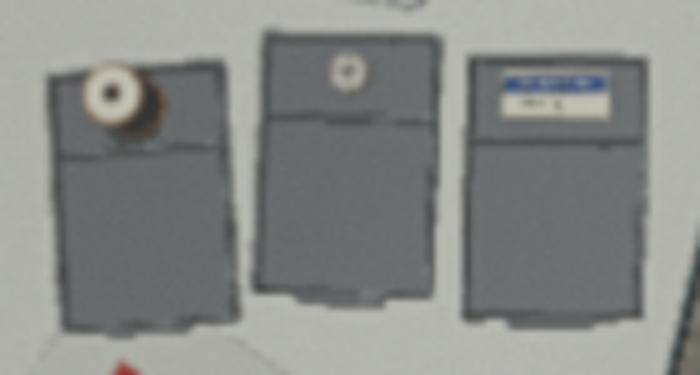

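Crop 1: the spool tops are at (148,150) for red and (331,148) for yellow, and the pack's long side runs along (102,-40). Crop 2: the bay centres are about S (150,238), B (347,207) and N (555,230).

Run:
```python
from h import *
def q(ox,oy,x,y,z): return pt('top',ox+(x+.5)/5-.5,oy+(y+.5)/5-.5,z)[:3].round(4)
print('red',q(370,190,148,150,.051),'yel',q(370,190,331,148,.057))
for n,x,y in(('S',150.5,238),('B',347,207),('N',555.5,230)): print(n,q(135,190,x,y,.012))
print('cabtop z from side/top:',[pt('top',369,262,z).round(3) for z in(.1,.15,.2)],[pt('side',291,197,z).round(3) for z in(.1,.15,.2)])
# red spool check in side: base
s=cv2.imread('pics/s0.png'); cv2.imwrite('pics/c3.png',cv2.resize(s[260:370,265:375],None,fx=5,fy=5,interpolation=cv2.INTER_CUBIC))
```

```text
red [ 0.5508 -0.225   0.051 ] yel [ 0.5494 -0.3246  0.057 ]
S [0.5183 0.4295 0.012 ]
B [0.5337 0.3177 0.012 ]
N [0.5186 0.2001 0.012 ]
cabtop z from side/top: [array([ 0.434, -0.136,  0.1  ]), array([ 0.431, -0.132,  0.15 ]), array([ 0.428, -0.128,  0.2  ])] [array([0.443, 0.077, 0.1  ]), array([ 0.447, -0.031,  0.15 ]), array([ 0.451, -0.139,  0.2  ])]
```

View pics/c3.png

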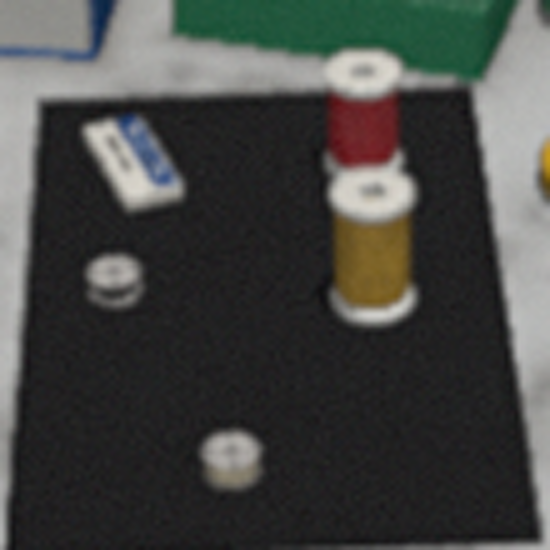

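The rows are not in the units I measure in: shifts go in shares of 100 cm and turns go in shares of 4 rad. I convert before sending: 33 cm / 100 = 0.33, 30 cm / 100 = 0.3, 1.164 rad / 4 = 0.291.

>>> servo_tool:
  moves:
    - [0.02, 0.01, 0, 0.03]
    - [0.04, 0.02, 0, 0.06]
    - [0.07, 0.04, 0, 0.09]
    - [0.11, 0.06, 0, 0.12]
    - [0.15, 0.08, 0, 0.15]
    - [0.19, 0.1, 0, 0.18]
    - [0.23, 0.12, 0, 0.21]
    - [0.27, 0.14, 0, 0.24]
    - [0.3, 0.16, 0, 0.27]
    - [0.33, 0.18, 0, 0.291]
    - [0.33, 0.18, 0, 0.291]
    - [0.33, 0.18, 0, 0.291]
  claw: 0.2
  force: 40

```text
time: 1.1
ee_pos: [0.5493, -0.3233, 0.2299]
tcp_rot: [-179.9, -0.1, 90.2]
wrist_force: [0.2, -0.3, 0.0]
opening: 0.0683
grasp_force: 0.0
```

Side crop: yellow spool at (372,190) and red behind it at (364,71), both upright. The arm is now over the yellow spool.

To row units: -20.5 cm / 100 = -0.205, -19.5 cm / 100 = -0.195.

>>> servo_tool:
  moves:
    - [0, -0.001, -0.04, 0]
    - [0, -0.001, -0.08, 0]
    - [0, -0.001, -0.12, 0]
    - [0, -0.001, -0.15, 0]
    - [0, -0.001, -0.18, 0]
    - [0, -0.001, -0.195, 0]
    - [0, -0.001, -0.205, 0]
    - [0, -0.001, -0.205, 0]
    - [0, -0.001, -0.205, 0]

```text
time: 1.85
ee_pos: [0.5472, -0.3268, 0.027]
tcp_rot: [180.0, 0.0, 89.9]
wrist_force: [-0.4, 0.5, 0.2]
opening: 0.0683
grasp_force: 0.0
```

>>> servo_tool:
  moves:
    - [0, 0, 0, 0]
    - [0, 0, 0, 0]
    - [0, 0, 0, 0]
    - [0, 0, 0, 0]
    - [0, 0, 0, 0]
    - [0, 0, 0, 0]
    - [0, 0, 0, 0]
    - [0, 0, 0, 0]
    - [0, 0, 0, 0]
    - [0, 0, 0, 0]
  claw: 1
  force: 40

```text
time: 2.68
ee_pos: [0.5484, -0.3267, 0.028]
tcp_rot: [179.9, 0.1, 90.0]
wrist_force: [-0.5, -0.6, 6.6]
opening: 0.0337
grasp_force: 40.4
```

To row units: 60 cm / 100 = 0.6, 56 cm / 100 = 0.56.

>>> servo_tool:
  moves:
    - [0, 0, 0.02, 0]
    - [0, 0, 0.06, 0]
    - [0, 0, 0.1, 0]
    - [0, 0, 0.14, 0]
    - [0, 0.01, 0.17, 0]
    - [0, 0.04, 0.19, 0]
    - [0, 0.08, 0.2, 0]
    - [0, 0.12, 0.2, 0]
    - [0, 0.16, 0.2, 0]
    - [0, 0.2, 0.2, 0]
    - [0, 0.24, 0.2, 0]
    - [0, 0.28, 0.2, 0]
    - [0, 0.32, 0.2, 0]
    - [0, 0.36, 0.2, 0]
    - [0, 0.4, 0.2, 0]
    - [0, 0.44, 0.2, 0]
    - [0, 0.48, 0.2, 0]
    - [-0.01, 0.52, 0.2, 0]
    - [-0.02, 0.56, 0.2, 0]
    - [-0.03, 0.6, 0.2, 0]

```text
time: 4.35
ee_pos: [0.5169, 0.2759, 0.2267]
tcp_rot: [180.0, -0.0, 90.0]
wrist_force: [0.2, -0.0, -0.4]
opening: 0.0337
grasp_force: 39.9
```

To row units: 17.9 cm / 100 = 0.179, 17 cm / 100 = 0.17.

>>> servo_tool:
  moves:
    - [0, 0.04, 0, 0]
    - [0, 0.08, 0, 0]
    - [0, 0.12, 0, 0]
    - [0, 0.15, 0, 0]
    - [0, 0.17, 0, 0]
    - [0, 0.179, 0, 0]
    - [0, 0.179, 0, 0]
    - [0, 0.179, 0, 0]
    - [0, 0.179, 0, 0]
    - [0, 0.179, 0, 0]

```text
time: 5.18
ee_pos: [0.518, 0.4514, 0.227]
tcp_rot: [180.0, -0.0, 89.9]
wrist_force: [0.2, 0.2, -0.7]
opening: 0.0335
grasp_force: 40.0
```

To row units: -19.8 cm / 100 = -0.198, -19.4 cm / 100 = -0.194.

>>> servo_tool:
  moves:
    - [0, 0, -0.04, 0]
    - [0, 0, -0.08, 0]
    - [0, 0, -0.12, 0]
    - [0, 0, -0.15, 0]
    - [0, 0, -0.175, 0]
    - [0, 0, -0.188, 0]
    - [0, 0, -0.194, 0]
    - [0, 0, -0.198, 0]
    - [0, 0, -0.198, 0]
    - [0, 0, -0.198, 0]
    - [0, 0, -0.198, 0]

```text
time: 6.1
ee_pos: [0.5184, 0.4534, 0.0301]
tcp_rot: [179.9, -0.1, 90.0]
wrist_force: [0.6, 0.0, -0.8]
opening: 0.0332
grasp_force: 40.0
```

To row units: -28 cm / 100 = -0.28, -24 cm / 100 = -0.24.

>>> servo_tool:
  moves:
    - [0, 0, 0, 0]
    - [0, 0, 0, 0]
    - [0, 0, 0, 0]
    - [0, 0, 0, 0]
    - [0, 0, 0, 0]
    - [0, 0, 0, 0]
    - [0, 0, 0.01, 0]
    - [0, 0, 0.03, 0]
    - [0, 0, 0.06, 0]
    - [0, 0, 0.1, 0]
    - [0, 0, 0.14, 0]
    - [0, 0, 0.18, 0]
    - [0, 0, 0.2, 0]
    - [0, -0.04, 0.2, 0]
    - [0, -0.08, 0.2, 0]
    - [0, -0.12, 0.2, 0]
    - [0, -0.16, 0.2, 0]
    - [0, -0.2, 0.2, 0]
    - [0, -0.24, 0.2, 0]
    - [0, -0.28, 0.2, 0]
  claw: 0.3

```text
time: 7.77
ee_pos: [0.5171, 0.1711, 0.2293]
tcp_rot: [179.9, -0.0, 90.0]
wrist_force: [0.6, -0.1, 0.2]
opening: 0.0599
grasp_force: 0.0
```

Run:
```python
from h import *
t=snap('top','t1.png')[:,:,::-1];s=snap('side','s1.png')[:,:,::-1]
a=cv2.resize(t[190:265,135:275],(700,375),interpolation=cv2.INTER_CUBIC)
b=cv2.resize(s[140:220,290:390],(375,300),interpolation=cv2.INTER_CUBIC)
c=np.zeros((600,700,3),np.uint8);c[:375]=a;b=cv2.resize(b,(281,225));c[375:,:281]=b
cv2.imwrite('pics/c4.png',c)
```

```text
(no output)
```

View pics/c4.png

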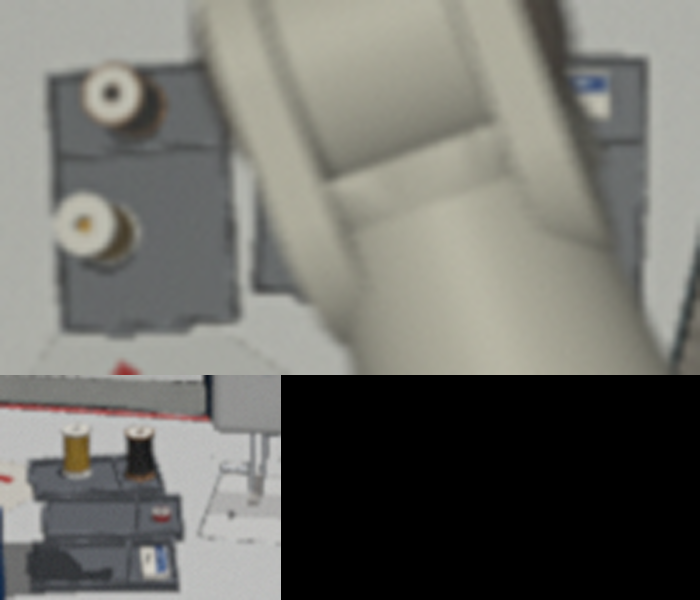

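The yellow spool stands upright in the spool bay, with its top at crop (85,225). Next is the red spool.

To row units: -39.8 cm / 100 = -0.398, -39 cm / 100 = -0.39.

>>> servo_tool:
  moves:
    - [0, -0.04, 0, 0]
    - [0, -0.08, 0, 0]
    - [0, -0.12, 0, 0]
    - [0, -0.16, 0, 0]
    - [0.01, -0.2, 0, 0]
    - [0.015, -0.24, 0, 0]
    - [0.02, -0.28, 0, 0]
    - [0.025, -0.32, 0, 0]
    - [0.03, -0.36, 0, 0]
    - [0.033, -0.39, 0, 0]
    - [0.033, -0.398, 0, 0]
    - [0.033, -0.398, 0, 0]
    - [0.033, -0.398, 0, 0]
    - [0.033, -0.398, 0, 0]
  claw: 0.2

```text
time: 9.03
ee_pos: [0.5508, -0.2237, 0.2287]
tcp_rot: [180.0, -0.0, 90.1]
wrist_force: [0.4, -0.2, 0.0]
opening: 0.0679
grasp_force: 0.0
```

To row units: -20.5 cm / 100 = -0.205, -19.5 cm / 100 = -0.195.

>>> servo_tool:
  moves:
    - [0, 0, -0.04, 0]
    - [0, 0, -0.08, 0]
    - [0, 0, -0.12, 0]
    - [0, 0, -0.15, 0]
    - [0, 0, -0.18, 0]
    - [0, 0, -0.195, 0]
    - [0, 0, -0.205, 0]
    - [0, 0, -0.205, 0]
    - [0, 0, -0.205, 0]

```text
time: 9.78
ee_pos: [0.5511, -0.2243, 0.0242]
tcp_rot: [180.0, 0.0, 90.1]
wrist_force: [0.6, -0.1, -0.0]
opening: 0.0683
grasp_force: 0.0
```

>>> servo_tool:
  moves:
    - [0, 0, 0, 0]
    - [0, 0, 0, 0]
    - [0, 0, 0, 0]
    - [0, 0, 0, 0]
    - [0, 0, 0, 0]
    - [0, 0, 0, 0]
    - [0, 0, 0, 0]
    - [0, 0, 0, 0]
    - [0, 0, 0, 0]
    - [0, 0, 0, 0]
  claw: 1

```text
time: 10.62
ee_pos: [0.5515, -0.2255, 0.025]
tcp_rot: [179.9, 0.0, 90.0]
wrist_force: [0.4, 1.1, 5.4]
opening: 0.0328
grasp_force: 40.4
```

To row units: 60 cm / 100 = 0.6, -3.2 cm / 100 = -0.032.

>>> servo_tool:
  moves:
    - [0, 0, 0.02, 0]
    - [0, 0, 0.06, 0]
    - [0, 0, 0.1, 0]
    - [0, 0, 0.14, 0]
    - [0, 0.01, 0.17, 0]
    - [0, 0.04, 0.19, 0]
    - [0, 0.08, 0.2, 0]
    - [0, 0.12, 0.2, 0]
    - [0, 0.16, 0.2, 0]
    - [0, 0.2, 0.2, 0]
    - [0, 0.24, 0.2, 0]
    - [0, 0.28, 0.2, 0]
    - [0, 0.32, 0.2, 0]
    - [0, 0.36, 0.2, 0]
    - [0, 0.4, 0.2, 0]
    - [0, 0.44, 0.2, 0]
    - [0, 0.48, 0.2, 0]
    - [-0.01, 0.52, 0.2, 0]
    - [-0.02, 0.56, 0.2, 0]
    - [-0.032, 0.6, 0.2, 0]

```text
time: 12.28
ee_pos: [0.5182, 0.3766, 0.2236]
tcp_rot: [180.0, -0.0, 90.0]
wrist_force: [0.9, -1.0, -0.5]
opening: 0.0329
grasp_force: 39.9
```

To row units: -19.8 cm / 100 = -0.198, -19.4 cm / 100 = -0.194.

>>> servo_tool:
  moves:
    - [0, 0.02, 0, 0]
    - [0, 0.031, 0, 0]
    - [0, 0.031, 0, 0]
    - [0, 0.031, 0, 0]
    - [0, 0.031, 0, 0]
    - [0, 0.031, -0.04, 0]
    - [0, 0.031, -0.08, 0]
    - [0, 0.031, -0.12, 0]
    - [0, 0.031, -0.15, 0]
    - [0, 0.031, -0.175, 0]
    - [0, 0.031, -0.188, 0]
    - [0, 0.031, -0.194, 0]
    - [0, 0.031, -0.198, 0]
    - [0, 0.031, -0.198, 0]
    - [0, 0.031, -0.198, 0]
    - [0, 0.031, -0.198, 0]

```text
time: 13.62
ee_pos: [0.5195, 0.4061, 0.0269]
tcp_rot: [179.9, -0.1, 90.0]
wrist_force: [0.4, -0.6, -1.2]
opening: 0.0331
grasp_force: 40.5
```

To row units: -28 cm / 100 = -0.28, -24 cm / 100 = -0.24.

>>> servo_tool:
  moves:
    - [0, 0, 0, 0]
    - [0, 0, 0, 0]
    - [0, 0, 0, 0]
    - [0, 0, 0, 0]
    - [0, 0, 0, 0]
    - [0, 0, 0, 0]
    - [0, 0, 0.01, 0]
    - [0, 0, 0.03, 0]
    - [0, 0, 0.06, 0]
    - [0, 0, 0.1, 0]
    - [0, 0, 0.14, 0]
    - [0, 0, 0.18, 0]
    - [0, 0, 0.2, 0]
    - [0, -0.04, 0.2, 0]
    - [0, -0.08, 0.2, 0]
    - [0, -0.12, 0.2, 0]
    - [0, -0.16, 0.2, 0]
    - [0, -0.2, 0.2, 0]
    - [0, -0.24, 0.2, 0]
    - [0, -0.28, 0.2, 0]
  claw: 0.3

```text
time: 15.28
ee_pos: [0.5181, 0.124, 0.2263]
tcp_rot: [179.9, -0.0, 90.0]
wrist_force: [0.9, -0.7, -0.3]
opening: 0.0603
grasp_force: 0.0
```

>>> servo_tool:
  moves:
    - [0, -0.04, 0, 0]
    - [0, -0.08, 0, 0]
    - [0, -0.12, 0, 0]
    - [0, -0.16, 0, 0]
    - [0, -0.2, 0, 0]
    - [-0.01, -0.24, 0, 0]
    - [-0.02, -0.28, 0, 0]
    - [-0.035, -0.32, 0, 0]
    - [-0.05, -0.36, 0, 0]
    - [-0.065, -0.39, 0, 0]
    - [-0.075, -0.42, 0, 0]
    - [-0.077, -0.437, 0, 0]
    - [-0.077, -0.437, 0, 0]
    - [-0.077, -0.437, 0, 0]
  claw: 0.4

```text
time: 16.45
ee_pos: [0.4413, -0.3118, 0.2258]
tcp_rot: [180.0, 0.0, 89.9]
wrist_force: [-0.7, 1.6, 0.8]
opening: 0.0513
grasp_force: 0.0
```

To row units: -22.1 cm / 100 = -0.221, -21.8 cm / 100 = -0.218.

>>> servo_tool:
  moves:
    - [0, 0, -0.04, 0]
    - [0, 0, -0.08, 0]
    - [0, 0, -0.12, 0]
    - [0, 0, -0.16, 0]
    - [0, 0, -0.19, 0]
    - [0, 0, -0.21, 0]
    - [0, 0, -0.218, 0]
    - [0, 0, -0.221, 0]
    - [0, 0, -0.221, 0]
    - [0, 0, -0.221, 0]

```text
time: 17.28
ee_pos: [0.4427, -0.3114, 0.0061]
tcp_rot: [179.9, 0.1, 90.0]
wrist_force: [0.1, 0.8, 0.9]
opening: 0.0513
grasp_force: 0.0
```

>>> servo_tool:
  moves:
    - [0, 0, 0, 0]
    - [0, 0, 0, 0]
    - [0, 0, 0, 0]
    - [0, 0, 0, 0]
    - [0, 0, 0, 0]
    - [0, 0, 0, 0]
    - [0, 0, 0, 0]
    - [0, 0, 0, 0]
    - [0, 0, 0, 0]
    - [0, 0, 0, 0]
  claw: 1
  force: 30

```text
time: 18.12
ee_pos: [0.4422, -0.3116, 0.0056]
tcp_rot: [179.9, 0.1, 90.0]
wrist_force: [0.5, 0.9, 5.7]
opening: 0.0186
grasp_force: 29.2
```

To row units: 60 cm / 100 = 0.6, 9.2 cm / 100 = 0.092.

>>> servo_tool:
  moves:
    - [0, 0, 0.02, 0]
    - [0, 0, 0.06, 0]
    - [0, 0, 0.1, 0]
    - [0, 0, 0.14, 0]
    - [0.01, 0.01, 0.17, 0]
    - [0.02, 0.04, 0.19, 0]
    - [0.04, 0.08, 0.2, 0]
    - [0.06, 0.12, 0.2, 0]
    - [0.08, 0.16, 0.2, 0]
    - [0.092, 0.2, 0.2, 0]
    - [0.092, 0.24, 0.2, 0]
    - [0.092, 0.28, 0.2, 0]
    - [0.092, 0.32, 0.2, 0]
    - [0.092, 0.36, 0.2, 0]
    - [0.092, 0.4, 0.2, 0]
    - [0.092, 0.44, 0.2, 0]
    - [0.092, 0.48, 0.2, 0]
    - [0.092, 0.52, 0.2, 0]
    - [0.092, 0.56, 0.2, 0]
    - [0.092, 0.6, 0.2, 0]

```text
time: 19.78
ee_pos: [0.5333, 0.2908, 0.2049]
tcp_rot: [180.0, -0.0, 90.0]
wrist_force: [0.6, -1.0, 1.1]
opening: 0.0188
grasp_force: 29.5
```

To row units: -19.8 cm / 100 = -0.198, -19.4 cm / 100 = -0.194.

>>> servo_tool:
  moves:
    - [0, 0.03, 0, 0]
    - [0, 0.052, 0, 0]
    - [0, 0.052, 0, 0]
    - [0, 0.052, 0, 0]
    - [0, 0.052, 0, 0]
    - [0, 0.052, -0.04, 0]
    - [0, 0.052, -0.08, 0]
    - [0, 0.052, -0.12, 0]
    - [0, 0.052, -0.15, 0]
    - [0, 0.052, -0.175, 0]
    - [0, 0.052, -0.188, 0]
    - [0, 0.052, -0.194, 0]
    - [0, 0.052, -0.198, 0]
    - [0, 0.052, -0.198, 0]
    - [0, 0.052, -0.198, 0]
    - [0, 0.052, -0.198, 0]

```text
time: 21.12
ee_pos: [0.5345, 0.3413, 0.008]
tcp_rot: [179.9, -0.1, 90.0]
wrist_force: [-0.3, 0.9, 0.7]
opening: 0.0191
grasp_force: 29.5
```

To row units: -28 cm / 100 = -0.28, -24 cm / 100 = -0.24.

>>> servo_tool:
  moves:
    - [0, 0, 0, 0]
    - [0, 0, 0, 0]
    - [0, 0, 0, 0]
    - [0, 0, 0, 0]
    - [0, 0, 0, 0]
    - [0, 0, 0, 0]
    - [0, 0, 0.01, 0]
    - [0, 0, 0.03, 0]
    - [0, 0, 0.06, 0]
    - [0, 0, 0.1, 0]
    - [0, 0, 0.14, 0]
    - [0, 0, 0.18, 0]
    - [0, 0, 0.2, 0]
    - [0, -0.04, 0.2, 0]
    - [0, -0.08, 0.2, 0]
    - [0, -0.12, 0.2, 0]
    - [0, -0.16, 0.2, 0]
    - [0, -0.2, 0.2, 0]
    - [0, -0.24, 0.2, 0]
    - [0, -0.28, 0.2, 0]
  claw: 0.5

```text
time: 22.78
ee_pos: [0.5332, 0.059, 0.2073]
tcp_rot: [179.9, -0.0, 90.0]
wrist_force: [1.1, -1.4, 0.1]
opening: 0.0428
grasp_force: 0.0
```

To row units: -49.1 cm / 100 = -0.491, -4.6 cm / 100 = -0.046.

>>> servo_tool:
  moves:
    - [0, -0.04, 0, 0]
    - [0, -0.08, 0, 0]
    - [0, -0.12, 0, 0]
    - [0, -0.16, 0, 0]
    - [0, -0.2, 0, 0]
    - [0, -0.24, 0, 0]
    - [-0.01, -0.28, 0, 0]
    - [-0.02, -0.32, 0, 0]
    - [-0.03, -0.36, 0, 0]
    - [-0.04, -0.4, 0, 0]
    - [-0.046, -0.44, 0, 0]
    - [-0.046, -0.47, 0, 0]
    - [-0.046, -0.49, 0, 0]
    - [-0.046, -0.491, 0, 0]
    - [-0.046, -0.491, 0, 0]
    - [-0.046, -0.491, 0, 0]
  claw: 0.4

```text
time: 24.12
ee_pos: [0.4877, -0.4296, 0.2067]
tcp_rot: [180.0, -0.0, 90.0]
wrist_force: [0.3, 0.0, 0.4]
opening: 0.051
grasp_force: 0.0
```

To row units: -20.2 cm / 100 = -0.202, -19.8 cm / 100 = -0.198.

>>> servo_tool:
  moves:
    - [0, 0, -0.04, 0]
    - [0, 0, -0.08, 0]
    - [0, 0, -0.12, 0]
    - [0, 0, -0.15, 0]
    - [0, 0, -0.175, 0]
    - [0, 0, -0.19, 0]
    - [0, 0, -0.198, 0]
    - [0, 0, -0.202, 0]
    - [0, 0, -0.202, 0]
    - [0, 0, -0.202, 0]

```text
time: 24.95
ee_pos: [0.4884, -0.4302, 0.0058]
tcp_rot: [179.9, 0.1, 90.0]
wrist_force: [0.2, -0.7, 0.3]
opening: 0.0512
grasp_force: 0.0
```

>>> servo_tool:
  moves:
    - [0, 0, 0, 0]
    - [0, 0, 0, 0]
    - [0, 0, 0, 0]
    - [0, 0, 0, 0]
    - [0, 0, 0, 0]
    - [0, 0, 0, 0]
    - [0, 0, 0, 0]
    - [0, 0, 0, 0]
    - [0, 0, 0, 0]
    - [0, 0, 0, 0]
  claw: 1
  force: 30

```text
time: 25.78
ee_pos: [0.4881, -0.4306, 0.0055]
tcp_rot: [179.9, 0.1, 90.0]
wrist_force: [0.5, 1.1, 6.8]
opening: 0.019
grasp_force: 29.3
```

To row units: 64 cm / 100 = 0.64, 4.6 cm / 100 = 0.046.

>>> servo_tool:
  moves:
    - [0, 0, 0.02, 0]
    - [0, 0, 0.06, 0]
    - [0, 0, 0.1, 0]
    - [0, 0.01, 0.14, 0]
    - [0.01, 0.04, 0.17, 0]
    - [0.02, 0.08, 0.19, 0]
    - [0.03, 0.12, 0.2, 0]
    - [0.04, 0.16, 0.2, 0]
    - [0.046, 0.2, 0.2, 0]
    - [0.046, 0.24, 0.2, 0]
    - [0.046, 0.28, 0.2, 0]
    - [0.046, 0.32, 0.2, 0]
    - [0.046, 0.36, 0.2, 0]
    - [0.046, 0.4, 0.2, 0]
    - [0.046, 0.44, 0.2, 0]
    - [0.046, 0.48, 0.2, 0]
    - [0.046, 0.52, 0.2, 0]
    - [0.046, 0.56, 0.2, 0]
    - [0.046, 0.6, 0.2, 0]
    - [0.046, 0.64, 0.2, 0]

```text
time: 27.45
ee_pos: [0.5332, 0.2118, 0.2046]
tcp_rot: [180.0, -0.0, 90.0]
wrist_force: [1.4, -0.6, -0.4]
opening: 0.019
grasp_force: 29.5
```

To row units: -19.8 cm / 100 = -0.198, -19.4 cm / 100 = -0.194.

>>> servo_tool:
  moves:
    - [0, 0.04, 0, 0]
    - [0, 0.07, 0, 0]
    - [0, 0.086, 0, 0]
    - [0, 0.086, 0, 0]
    - [0, 0.086, 0, 0]
    - [0, 0.086, 0, 0]
    - [0, 0.086, -0.04, 0]
    - [0, 0.086, -0.08, 0]
    - [0, 0.086, -0.12, 0]
    - [0, 0.086, -0.15, 0]
    - [0, 0.086, -0.175, 0]
    - [0, 0.086, -0.188, 0]
    - [0, 0.086, -0.194, 0]
    - [0, 0.086, -0.198, 0]
    - [0, 0.086, -0.198, 0]
    - [0, 0.086, -0.198, 0]
    - [0, 0.086, -0.198, 0]

```text
time: 28.87
ee_pos: [0.5345, 0.2962, 0.0079]
tcp_rot: [179.9, -0.1, 90.0]
wrist_force: [-0.2, 0.3, 0.7]
opening: 0.0187
grasp_force: 29.5
```

To row units: -28 cm / 100 = -0.28, -24 cm / 100 = -0.24, 0.374 rad / 4 = 0.0935.

>>> servo_tool:
  moves:
    - [0, 0, 0, 0]
    - [0, 0, 0, 0]
    - [0, 0, 0, 0]
    - [0, 0, 0, 0]
    - [0, 0, 0, 0]
    - [0, 0, 0, 0]
    - [0, 0, 0.01, 0]
    - [0, 0, 0.03, 0]
    - [0, 0, 0.06, 0]
    - [0, 0, 0.1, 0]
    - [0, 0, 0.14, 0]
    - [0, 0, 0.18, 0]
    - [0, 0, 0.2, 0]
    - [0, -0.04, 0.2, 0.025]
    - [0, -0.08, 0.2, 0.05]
    - [0, -0.12, 0.2, 0.075]
    - [0, -0.16, 0.2, 0.0935]
    - [0, -0.2, 0.2, 0.0935]
    - [0, -0.24, 0.2, 0.0935]
    - [0, -0.28, 0.2, 0.0935]
  claw: 0.5

```text
time: 30.53
ee_pos: [0.5332, 0.014, 0.2074]
tcp_rot: [179.9, 0.0, 111.4]
wrist_force: [0.8, -0.5, 0.0]
opening: 0.0426
grasp_force: 0.0
```

To row units: -23.9 cm / 100 = -0.239, -8.7 cm / 100 = -0.087.

>>> servo_tool:
  moves:
    - [0, -0.04, 0, 0]
    - [0, -0.08, 0, 0]
    - [-0.02, -0.12, 0, 0]
    - [-0.04, -0.16, 0, 0]
    - [-0.06, -0.19, 0, 0]
    - [-0.075, -0.22, 0, 0]
    - [-0.087, -0.239, 0, 0]
    - [-0.087, -0.239, 0, 0]
    - [-0.087, -0.239, 0, 0]
    - [-0.087, -0.239, 0, 0]
  claw: 0.4

```text
time: 31.37
ee_pos: [0.4468, -0.223, 0.2068]
tcp_rot: [180.0, 0.0, 111.4]
wrist_force: [-0.3, -0.0, -0.4]
opening: 0.0515
grasp_force: 0.0
```

To row units: -20.1 cm / 100 = -0.201, -19.8 cm / 100 = -0.198.

>>> servo_tool:
  moves:
    - [0, 0, -0.04, 0]
    - [0, 0, -0.08, 0]
    - [0, 0, -0.12, 0]
    - [0, 0, -0.15, 0]
    - [0, 0, -0.175, 0]
    - [0, 0, -0.19, 0]
    - [0, 0, -0.198, 0]
    - [0, 0, -0.201, 0]
    - [0, 0, -0.201, 0]
    - [0, 0, -0.201, 0]

```text
time: 32.2
ee_pos: [0.4475, -0.2232, 0.0065]
tcp_rot: [179.9, 0.1, 111.5]
wrist_force: [0.0, 0.7, 0.4]
opening: 0.0512
grasp_force: 0.0
```

>>> servo_tool:
  moves:
    - [0, 0, 0, 0]
    - [0, 0, 0, 0]
    - [0, 0, 0, 0]
    - [0, 0, 0, 0]
    - [0, 0, 0, 0]
    - [0, 0, 0, 0]
    - [0, 0, 0, 0]
    - [0, 0, 0, 0]
    - [0, 0, 0, 0]
    - [0, 0, 0, 0]
  claw: 1
  force: 30

```text
time: 33.03
ee_pos: [0.4473, -0.2235, 0.0065]
tcp_rot: [179.9, 0.1, 111.4]
wrist_force: [-0.9, 0.9, 6.2]
opening: 0.0246
grasp_force: 29.5
```

To row units: 42.4 cm / 100 = 0.424, 7.2 cm / 100 = 0.072, -0.374 rad / 4 = -0.0935.

>>> servo_tool:
  moves:
    - [0, 0, 0.02, 0]
    - [0, 0, 0.06, 0]
    - [0, 0, 0.1, 0]
    - [0.01, 0, 0.14, 0]
    - [0.03, 0.01, 0.17, 0]
    - [0.05, 0.04, 0.19, -0.025]
    - [0.072, 0.08, 0.2, -0.05]
    - [0.072, 0.12, 0.2, -0.075]
    - [0.072, 0.16, 0.2, -0.0935]
    - [0.072, 0.2, 0.2, -0.0935]
    - [0.072, 0.24, 0.2, -0.0935]
    - [0.072, 0.28, 0.2, -0.0935]
    - [0.072, 0.32, 0.2, -0.0935]
    - [0.072, 0.36, 0.2, -0.0935]
    - [0.072, 0.39, 0.2, -0.0935]
    - [0.072, 0.415, 0.2, -0.0935]
    - [0.072, 0.424, 0.2, -0.0935]
    - [0.072, 0.424, 0.2, -0.0935]
    - [0.072, 0.424, 0.2, -0.0935]

```text
time: 34.62
ee_pos: [0.5186, 0.2005, 0.2053]
tcp_rot: [-180.0, 0.0, 90.0]
wrist_force: [1.3, -0.1, -0.1]
opening: 0.0246
grasp_force: 29.7
```

To row units: -19.8 cm / 100 = -0.198, -19.4 cm / 100 = -0.194.

>>> servo_tool:
  moves:
    - [0, 0, -0.04, 0]
    - [0, 0, -0.08, 0]
    - [0, 0, -0.12, 0]
    - [0, 0, -0.15, 0]
    - [0, 0, -0.175, 0]
    - [0, 0, -0.188, 0]
    - [0, 0, -0.194, 0]
    - [0, 0, -0.198, 0]
    - [0, 0, -0.198, 0]
    - [0, 0, -0.198, 0]
    - [0, 0, -0.198, 0]

```text
time: 35.53
ee_pos: [0.5196, 0.201, 0.0088]
tcp_rot: [179.9, -0.1, 90.0]
wrist_force: [-0.1, 0.2, 1.4]
opening: 0.0247
grasp_force: 29.7
```

To row units: -28 cm / 100 = -0.28, -24 cm / 100 = -0.24.

>>> servo_tool:
  moves:
    - [0, 0, 0, 0]
    - [0, 0, 0, 0]
    - [0, 0, 0, 0]
    - [0, 0, 0, 0]
    - [0, 0, 0, 0]
    - [0, 0, 0, 0]
    - [0, 0, 0.01, 0]
    - [0, 0, 0.03, 0]
    - [0, 0, 0.06, 0]
    - [0, 0, 0.1, 0]
    - [0, 0, 0.14, 0]
    - [0, 0, 0.18, 0]
    - [0, 0, 0.2, 0]
    - [0, -0.04, 0.2, 0]
    - [0, -0.08, 0.2, 0]
    - [0, -0.12, 0.2, 0]
    - [0, -0.16, 0.2, 0]
    - [0, -0.2, 0.2, 0]
    - [0, -0.24, 0.2, 0]
    - [0, -0.28, 0.2, 0]
  claw: 0.4

```text
time: 37.2
ee_pos: [0.5182, -0.0811, 0.2084]
tcp_rot: [179.9, 0.0, 90.0]
wrist_force: [0.6, 0.3, -1.5]
opening: 0.0515
grasp_force: 0.0
```

To row units: -24 cm / 100 = -0.24, -20 cm / 100 = -0.2.

>>> servo_tool:
  moves:
    - [0, -0.04, 0, 0]
    - [0, -0.08, 0, 0]
    - [0, -0.12, 0, 0]
    - [0, -0.16, 0, 0]
    - [0, -0.2, 0, 0]
    - [0, -0.24, 0, 0]
    - [0, -0.24, 0, 0]
    - [0, -0.24, 0, 0]

```text
time: 37.87
ee_pos: [0.518, -0.3211, 0.2072]
tcp_rot: [-180.0, -0.0, 89.8]
wrist_force: [0.1, 0.3, 0.1]
opening: 0.0513
grasp_force: 0.0
```

Run:
```python
from h import *
t=snap('top','t2.png')[:,:,::-1];s=snap('side','s2.png')[:,:,::-1]
c=np.zeros((600,800,3),np.uint8);c[:375,:700]=cv2.resize(t[190:265,135:275],(700,375),interpolation=cv2.INTER_CUBIC)
c[375:,:281]=cv2.resize(s[140:220,290:390],(281,225),interpolation=cv2.INTER_CUBIC)
c[375:,290:650]=cv2.resize(t[150:300,340:580],(360,225),interpolation=cv2.INTER_CUBIC)
cv2.imwrite('pics/c5.png',c)
```

```text
(no output)
```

View pics/c5.png

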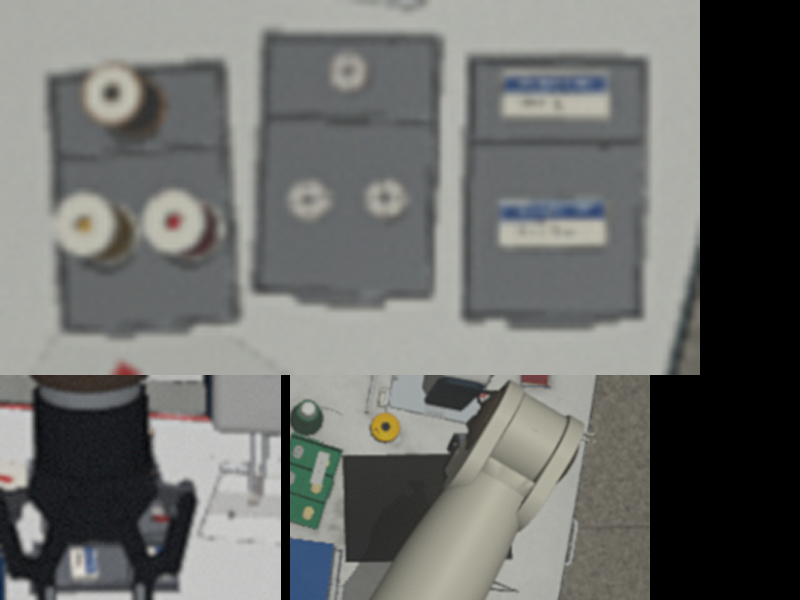

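All five are in place in the top crop: spools upright at (85,225) and (175,222), bobbins flat at (310,200) and (385,198), and the pack at (553,223). The gripper is clear of everything.

```bash
python3 -c "
from h import *
print(job_done())"
```

```text
the job is handed in; nothing more can be done
None
```

I handed the job in at about 38 s of the 144 s limit: the final picture shows both spools upright, and both bobbins and the needle pack flat, each in its matching bin's bay. I didn't get a verdict back. The tape measure looked undisturbed, and the arm never went near the thread snips, though it partly hid them in that picture.

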